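# Load a module into the sprung test jig

### The arm

A 6-joint arm with a two-finger parallel gripper is mounted at the origin on the work surface. World frame = base frame: x ahead of the robot, y to its left, z up, the work surface at z = 0. Lengths are in mm, angles in rad, forces in N, time in s.
With the tool pointing down it reaches from about 400 to 925 mm from the base axis. Payload 12.5 kg.
Tool frame: the origin (TCP) lies midway between the tips of the shut fingers; the grasp point (between the pads) lies 19 mm behind it; z points along the fingers, y is the line along which they close (so a half turn about z gives the same grasp; the last joint's range is limited). The gripper opens to 95 mm and grips with 3 to 60 N. Pads are 20 mm wide; open, the fingers measure 119 mm over their backs; the gripper's body (75 mm by 180 mm) begins 59 mm behind the grasp point.
Start: joints at [-1.34, 0.491, 1.559, -0, 1.092, -0.106], TCP at [206.566, -589.896, 214.661] pointing down, gripper open.
Joint ranges: [-3.1, 3.1], [-0.84, 2.19], [0.05, 2.79], [-1.13, 4.28], [0.06, 2.93], [-2.69, 2.69]. Speed limits (rad/s): [2.22, 2.22, 2.79, 3.14, 3.14, 3.14].

### API

Orientations are given as [roll, pitch, yaw] about the fixed x, y, z axes, in that order (R = Rz(yaw) Ry(pitch) Rx(roll)).
In Python, from cell import state, read_camera, camera_info, env gives the robot as it stands.
- The arm moves only by the tool move_arm, never from a script. Its argument "commands" is a list of rows, each a list of 3 entries, a list of its own where there are three numbers: the shift along the world's x, y, z in cm, then the turn, a rotation vector about the world's x, y, z in degrees, then the opening, from 0 (shut) to 1 (fully open). A call has 1 to 10 rows; each row shifts and turns the commanded pose from where the row before left it; what a row does not reach is not made up. A row lasts 1/10 s, in which the tool goes at most 50 mm and 8.59 degrees, less where a joint would pass 70% of its speed; a pose out of reach is approached as far as the arm can. A call with a gripper value outside its range is refused whole. The fingers move at their own pace and stop on an object; the grip force is fixed at half the most. Time passes only in rows, so rows that do not move let the fingers close. It gives the time, the measured TCP pose, the force, the opening and the grip force at its end, in the units of the state.
- state(): the state, without advancing time (a new reading comes with each control period).
- read_camera(name): name is "side" or "top" or "wrist"; returns the picture (480x640x3 uint8, blue, green, red); there is no depth.
- camera_info(name): a dict with "K" (3x3 intrinsics, pixels), "cam_to_world" (4x4, takes a point from camera to world coordinates). Camera axes: x right, y down, z forward; pixel columns grow to the right and rows downward; lengths in mm; the calibration is good to about 2 mm. A picture is of the moment at which its call begins: read the wrist's pose just before it. camera_info takes no time and is no camera call; for the wrist camera it gives the pose at the moment of the call.
- env.job_done(): hands the job in; it is judged then, once.
The state is a dict: "t": time; "joints": joint angles; "qvel": joint speeds; "tau": joint torques, N m; "eef_pos": TCP position; "tcp_rot": TCP orientation; "ft_force": force on the tool from outside, world axes, zero at the start; "moment": the same for the moment, N m; "opening": opening from 0.0 (shut) to 1.0 (fully open); "grip_force": force on a finger pad.
Only numpy, scipy, OpenCV 4.12 (cv2) and the standard library are available. Lean on these libraries where they do the work, as an engineer would, in place of code of your own. Each camera call takes 0.05 s, during which the arm holds its last target. There are 200 camera calls.

### The job

Load the stepped control module into the bench test jig: set it upright in the middle of the jig's raised sprung tray, lengthwise along the tray, while the tray is still up, then press it and the tray down together and hold them there until the catch bolt has slid back over the tray's tongue. Let go and leave the module held down in the jig.

Things in the scene. Friction and masses are not known exactly. Their poses are not given: they have to be found in the camera images.
- module: Stepped grey control module, 80 mm long (its x), 48 mm wide (y), 0.25 kg. Both ends are shoulders 30 mm high with 3 brass screws; the raised middle (44 mm long, full width, flat top) is 48 mm high. Stands on the bench, its x within 35 degrees of straight ahead. Origin: centre of underside, z up. Not wanted: grey flat strip 100 x 40 x 22 mm, plain grey block 45 x 45 x 50 mm.
- nest (a point): Centre of the sprung aluminium tray's floor; sinks with it. x along the tray to the catch, y across, z up. Floor 100 (x) by 72 mm (y), inside a rim 5 mm high, 4 mm wide; 85 mm above the bench when up. The rest of the jig is below 45 mm, but for the catch on the +x side: bolt from 60 mm off the centre, 75 mm high; housing 60 mm wide, 93 to 155 mm off, 86 mm high.
- carrier (a joint): How far the tray has sunk, m: 0 up, 0.031 at its stop. Its spring takes 2 N to start and 10 N at the bottom, less the module's weight (which sinks it 0 to 6 mm); passing the catch takes 4 to 6 N more, growing with speed: press at about 30 mm/s. The catch engages only past 0.024: press to 0.027 or more; let go, it is held at 0.024.
- catch (a joint): Sprung brass catch bolt at the tray's +x end, m: 0 slid out (at rest, and when engaged over the tongue on the tray's +x edge), about 0.005 when pushed back by the passing tongue. It slides out slowly, about a quarter of a second once the tray is pressed past 0.024, so a quick tap does not catch.
Things that resemble listed ones, but are neither listed nor needed, are in the scene too. Leave any purple look-alike of the module alone.

How it is judged (in metres and radians):
On the way:
1. the module stands in the tray while the tray is still up (sunk less than 16 mm) (horizontal distance between module and nest below 0.016 m and z of module in the frame of nest between -0.005 and 0.005 m and value of joint carrier below 0.016 m), for 0.05 s.
At the end, for the whole second after the job is handed in: The module stands upright (within 6 degrees) and at rest on the tray's floor, within 16 mm of its centre and lengthwise along it within 20 degrees (either end leading), and the tray is held down by the catch: sunk more than 21 mm, with the bolt slid out to within 3 mm of its rest position (horizontal distance between module and nest below 0.016 m and z of module in the frame of nest between -0.004 and 0.004 m and angle between the x axis of module and the x axis of nest, either way round below 0.35 rad and angle between module's own z axis and vertical below 0.1 rad and value of joint carrier above 0.021 m and value of joint catch below 0.003 m and linear speed of module below 0.02 m/s); the robot touches nothing.
It also fails if it takes over 40 s, if anything falls off the work surface, if the arm or the gripper's body presses on something with over 40 N, if the wrist force passes 120 N, or if a joint passes its speed limit or range.

## Working session

There is one attempt and no reset: what is moved stays moved. The work goes in short steps, Python scripts to look and compute and a tool call to move; the robot and the scene stay as the last step left them, time stands still between calls to the robot, and variables do not carry over. Pictures are saved under pics/ and viewed, at most 10 in all, crops included, and the job is handed in when it is done.

Besides the shell and the picture viewer there is one more tool, called by a JSON object that holds its "api" and its "payload". move_arm: Moves the arm, as the interface text tells. Its arguments: {"type":"object","properties":{"commands":{"type":"array"}},"required":["commands"]}

```bash
mkdir -p pics; cat > h.py <<'E'
import numpy as np, cv2
from cell import state, read_camera, camera_info, env
def ray(ci,u,v,z):
    K=np.array(ci["K"]);T=np.array(ci["cam_to_world"])
    d=T[:3,:3]@np.linalg.inv(K)@[u,v,1];o=T[:3,3]
    return o+d*(z-o[2])/d[2]
def proj(ci,p):
    K=np.array(ci["K"]);T=np.linalg.inv(np.array(ci["cam_to_world"]))
    q=K@(T[:3,:3]@np.array(p)+T[:3,3]);return q[:2]/q[2]
E
python3 - <<'E'
from h import *
for n in("top","side"):
    cv2.imwrite(f"pics/{n}0.png",read_camera(n)); c=camera_info(n); print(n,np.round(c["K"],1).tolist(),np.round(c["cam_to_world"],3).tolist())
s=state();print(s["t"],s["eef_pos"],s["tcp_rot"],s["opening"],s["ft_force"])
E
```

```text
top [[449.2, 0.0, 324.7], [0.0, 449.2, 236.5], [0.0, 0.0, 1.0]] [[-0.026, -0.999, 0.043, 453.742], [-1.0, 0.026, -0.01, -11.745], [0.009, -0.044, -0.999, 921.562], [0.0, 0.0, 0.0, 1.0]]
side [[592.5, 0.0, 309.2], [0.0, 592.5, 245.0], [0.0, 0.0, 1.0]] [[0.996, -0.072, 0.047, 449.428], [-0.085, -0.747, 0.659, -655.422], [-0.012, -0.661, -0.751, 770.897], [0.0, 0.0, 0.0, 1.0]]
0.1 [ 206.52688322 -589.66717029  214.13976256] [-3.14063302e+00 -8.39881981e-05  3.36845702e-01] 1.0026891590836138 [0.11073763 0.06519257 0.08316267]
```

View pics/top0.png

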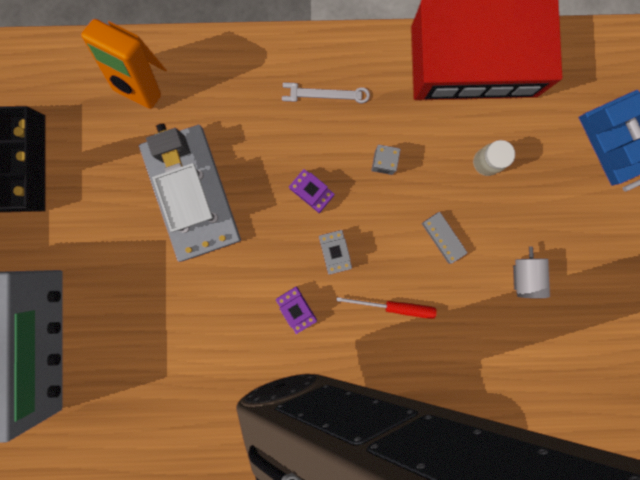

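View pics/side0.png

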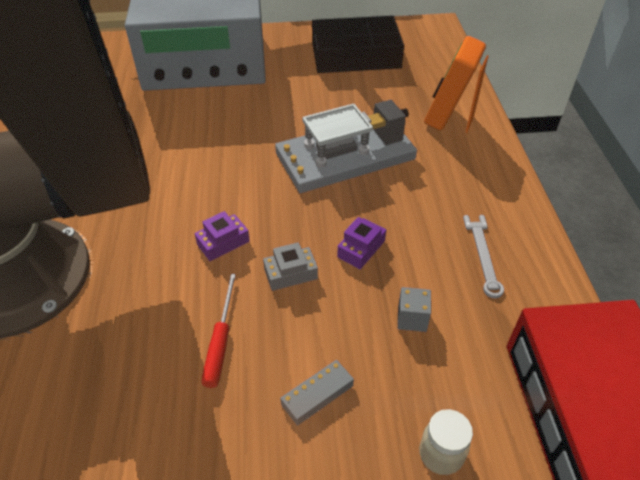

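Possible candidates in the top image are the grey stepped module (335,252), grey block (386,159), grey strip (445,237), and purple look-alikes (311,191) and (296,310). I choose (335,252), which is grey and stepped with screws on both shoulders. The tray is at (184,198) with its catch toward (167,145). I'll check both in one crop.

```bash
python3 - <<'E'
from h import *
a=cv2.imread("pics/top0.png"); b=cv2.imread("pics/side0.png")
r=lambda i,x,y,w,h:cv2.resize(i[y:y+h,x:x+w],(400,300),interpolation=cv2.INTER_CUBIC)
cv2.imwrite("pics/crop1.png",np.vstack([np.hstack([r(a,295,222,80,60),r(a,124,114,120,90)]),np.hstack([r(b,250,232,80,60),r(a,124,174,120,90)])]))
E
```

```text
(no output)
```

View pics/crop1.png

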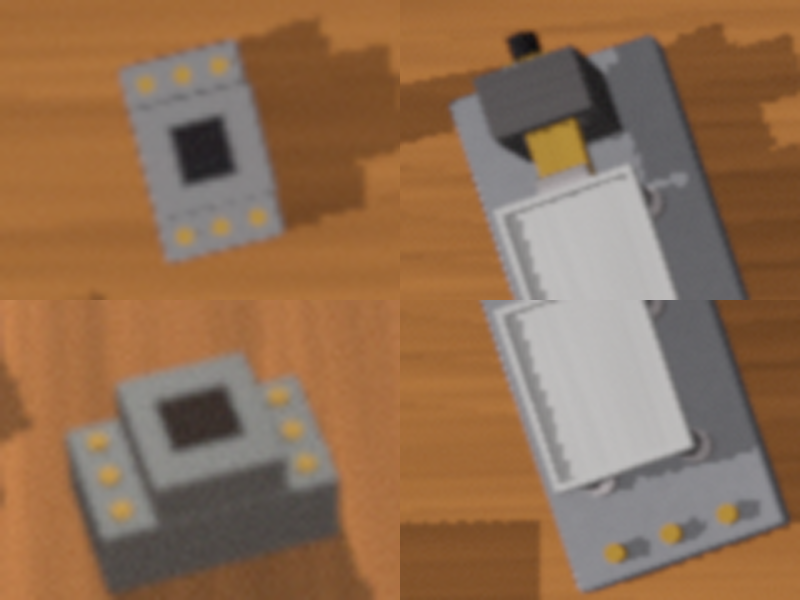

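The crop confirms a grey stepped module with three brass screws on each shoulder, with corners at crop (118,70), (238,40), (283,228) and (168,262). The tray's rim corners are visible, and the brass catch is at its upper end.

```bash
python3 - <<'E'
from h import *
ci=camera_info("top")
def do(px,z):
    P=np.array([ray(ci,u,v,z)[:2] for u,v in px]); c=P.mean(0)
    d=(P[0]+P[1]-P[2]-P[3])/2; w=(P[0]+P[3]-P[1]-P[2])/2
    print(np.round(P,1).tolist(),"c",np.round(c,1),"len",np.linalg.norm(d).round(1),"wid",np.linalg.norm(w).round(1),"yaw",np.degrees(np.arctan2(d[1],d[0])).round(1),np.degrees(np.arctan2(w[1],w[0])).round(1)-90); return c
m=do([(295+x/5,222+y/5) for x,y in((118,70),(238,40),(283,228),(168,262))],30)
do([(295+x/5,222+y/5) for x,y in((172,125),(226,115),(235,173),(184,184))],48)
s=.3
n=do([(124+96*s,114+210*s),(124+232*s,114+165*s),(124+295*s,174+147*s),(124+160*s,174+190*s)],90)
S=camera_info("side")
print(proj(S,[*m,48]),proj(S,[*n,85]),np.degrees(state()["tcp_rot"]))
E
```

```text
[[493.8, -8.9], [504.5, -56.9], [429.5, -72.6], [417.2, -26.7]] c [461.2 -41.3] len 77.7 wid 48.4 yaw 12.5 13.700000000000003
[[471.0, -29.4], [474.4, -50.5], [451.8, -53.4], [448.0, -33.4]] c [461.3 -41.7] len 23.1 wid 20.8 yaw 8.6 9.799999999999997
[[608.7, 296.0], [632.1, 220.1], [529.3, 186.6], [507.3, 261.6]] c [569.4 241.1] len 107.6 wid 78.8 yaw 18.4 16.799999999999997
[289.30012964 256.14869913] [336.54418031 124.85414654] [-1.79945017e+02 -4.81216928e-03  1.92998371e+01]
```

{"api": "move_arm", "payload": {"commands": [[[1.8,3.9,0],[0,0,-0.65],1],[[1.8,3.9,0],[0,0,-0.65],1],[[1.8,3.9,0],[0,0,-0.65],1],[[1.8,3.9,0],[0,0,-0.65],1],[[1.8,3.9,0],[0,0,-0.65],1],[[1.8,3.9,0],[0,0,-0.65],1],[[1.8,3.9,0],[0,0,-0.65],1],[[1.8,3.9,0],[0,0,-0.65],1],[[1.8,3.9,0],[0,0,-0.65],1],[[1.8,3.9,0],[0,0,-0.65],1]]}}

```text
t: 1.1
eef_pos: [386.9, -198.2, 214.6]
tcp_rot: [3.142, 0.0, 0.223]
ft_force: [0.4, -1.2, -0.0]
opening: 0.999
grip_force: 0.0
```

{"api": "move_arm", "payload": {"commands": [[[1.5,3.2,0],[0,0,0],1],[[1.5,3.2,0],[0,0,0],1],[[1.5,3.2,0],[0,0,0],1],[[1.5,3.2,0],[0,0,0],1],[[1.45,3.0,0],[0,0,0],1],[[0,0,0],[0,0,0],1],[[0,0,0],[0,0,0],1]]}}

```text
t: 1.8
eef_pos: [460.9, -41.5, 214.4]
tcp_rot: [-3.142, 0.001, 0.225]
ft_force: [0.2, -0.3, 0.1]
opening: 1.0
grip_force: 0.0
```

```bash
python3 - <<'E'
from h import *
s=state();ci=camera_info("wrist");im=read_camera("wrist")
print(s["eef_pos"],s["tcp_rot"],s["joints"])
c,sn=np.cos(np.radians(12.8)),np.sin(np.radians(12.8))
for sx,sy in((40,24),(40,-24),(-40,-24),(-40,24)):
    u=proj(ci,[461.2+c*sx-sn*sy,-41.4+sn*sx+c*sy,30]);cv2.circle(im,tuple(int(round(v)) for v in u),3,(0,255,0),1)
cv2.imwrite("pics/w1.png",im)
E
```

```text
[460.92804068 -41.47554925 214.41530208] [-3.14151427e+00  6.27505807e-04  2.25140325e-01] [-2.32500973e-01  2.61653468e-01  1.94006171e+00 -2.56160136e-04
  9.40475056e-01  1.11330610e+00]
```

View pics/w1.png

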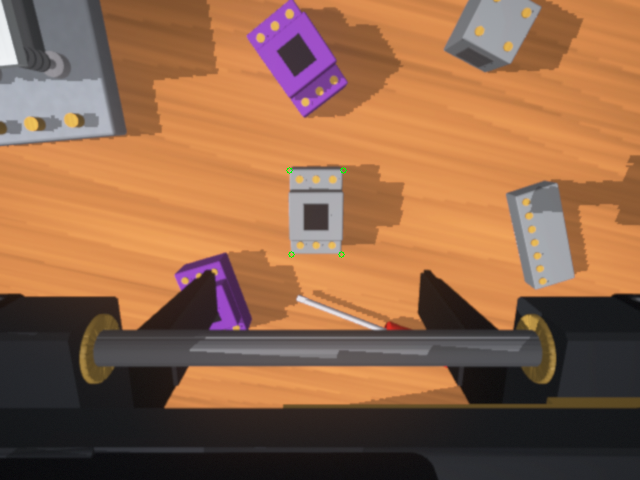

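The wrist picture shows the module centred at (316,213). The green predicted corners (289,170), (343,170), (341,255) and (291,255) sit on its shoulders, so I'll descend.

{"api": "move_arm", "payload": {"commands": [[[0,0,-4],[0,0,0],1],[[0,0,-4],[0,0,0],1],[[0,0,-4],[0,0,0],1],[[0,0,-3.5],[0,0,0],1],[[0,0,-2.4],[0,0,0],1],[[0,0,-1.2],[0,0,0],1],[[0,0,-0.8],[0,0,0],1],[[0,0,0],[0,0,0],1],[[0,0,0],[0,0,0],1]]}}

```text
t: 2.75
eef_pos: [461.2, -42.4, 16.2]
tcp_rot: [3.141, -0.0, 0.223]
ft_force: [0.4, -0.5, 0.3]
opening: 1.001
grip_force: 0.0
```

{"api": "move_arm", "payload": {"commands": [[[0,0,0],[0,0,0],0.2],[[0,0,0],[0,0,0],0.2],[[0,0,0],[0,0,0],0.2],[[0,0,0],[0,0,0],0.2],[[0,0,0],[0,0,0],0.2],[[0,0,0],[0,0,0],0.2],[[0,0,0],[0,0,0],0.2],[[0,0,0],[0,0,0],0.2]]}}

```text
t: 3.55
eef_pos: [461.0, -41.8, 15.7]
tcp_rot: [-3.142, 0.0, 0.223]
ft_force: [-0.6, 1.8, 2.4]
opening: 0.506
grip_force: 30.0
```

{"api": "move_arm", "payload": {"commands": [[[0,0,2],[0,0,0],0.2],[[0,0,4],[0,0,0],0.2],[[0,0,4],[0,0,0],0.2],[[0,0,4],[0,0,0],0.2],[[0.8,2.0,2.5],[0,0,0.5],0.2],[[1.4,3.7,0],[0,0,0.8],0.2],[[1.4,3.7,0],[0,0,0.8],0.2],[[1.4,3.7,0],[0,0,0.8],0.2],[[1.4,3.7,0],[0,0,0.8],0.2],[[1.4,3.7,0],[0,0,0.8],0.2]]}}

```text
t: 4.55
eef_pos: [539.2, 164.7, 180.3]
tcp_rot: [3.141, 0.001, 0.303]
ft_force: [0.5, -1.1, -1.6]
opening: 0.505
grip_force: 30.0
```

{"api": "move_arm", "payload": {"commands": [[[1.4,3.7,0],[0,0,0.5],0.2],[[1.0,2.5,0],[0,0,0],0.2],[[0.6,1.6,0],[0,0,0],0.2],[[0,0,0],[0,0,0],0.2],[[0,0,0],[0,0,0],0.2]]}}

```text
t: 5.05
eef_pos: [568.6, 240.5, 180.2]
tcp_rot: [3.141, 0.001, 0.311]
ft_force: [-0.6, -0.0, -3.6]
opening: 0.504
grip_force: 30.0
```

```bash
python3 - <<'E'
from h import *
s=state();im=read_camera("side");im2=read_camera("top")
print(s["t"],s["eef_pos"],s["tcp_rot"],s["opening"],s["grip_force"],s["ft_force"])
cv2.imwrite("pics/s2.png",np.hstack([cv2.resize(im[40:240,220:470],(400,320)),cv2.resize(im2[90:290,60:310],(400,320))]))
E
```

```text
5.05 [568.5902517  240.48073909 180.21402997] [3.14129111e+00 1.24812302e-03 3.10760137e-01] 0.5038729243259962 30.000042021274567 [-0.63902108 -0.0159742  -3.56175181]
```

View pics/s2.png

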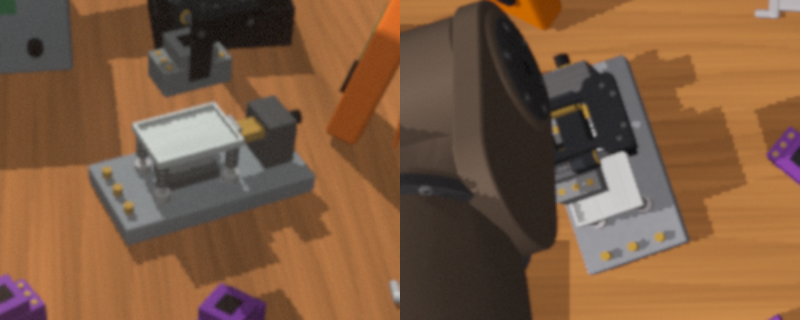

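The module hangs upright over the tray at about (190,70) in the left crop, with its length along the tray. I'll lower it onto the tray and check.

{"api": "move_arm", "payload": {"commands": [[[0.1,0,-2],[0,0,0],0.2],[[0,0,-2],[0,0,0],0.2],[[0,0,-1.5],[0,0,0],0.2],[[0,0,-1],[0,0,0],0.2],[[0,0,-0.6],[0,0,0],0.2],[[0,0,-0.4],[0,0,0],0.2],[[0,0,-0.3],[0,0,0],0.2],[[0,0,-0.3],[0,0,0],0.2],[[0,0,0],[0,0,0],0.2],[[0,0,0],[0,0,0],0.2]]}}

```text
t: 6.15
eef_pos: [570.3, 241.1, 100.1]
tcp_rot: [3.141, -0.001, 0.311]
ft_force: [-0.8, -0.3, -0.8]
opening: 0.505
grip_force: 30.0
```

```bash
python3 - <<'E'
from h import *
im=read_camera("side");im2=read_camera("wrist")
cv2.imwrite("pics/s3.png",np.hstack([cv2.resize(im[60:210,250:440],(400,316)),cv2.resize(im2,(400,316))]))
E
```

```text
(no output)
```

View pics/s3.png

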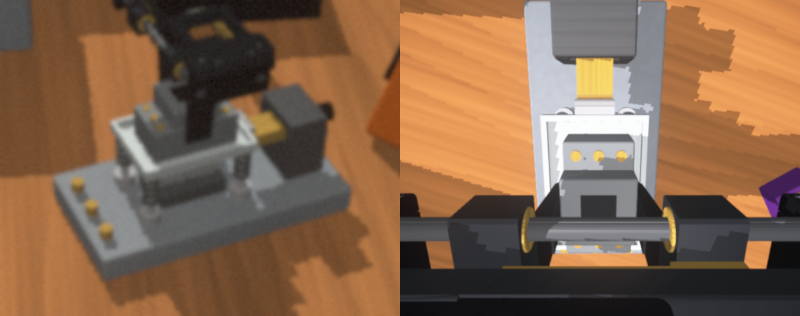

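The module sits centred inside the rim, square to it, and the tray carries its weight. I'll release it, raise the gripper, shut the fingers and press on the flat top.

{"api": "move_arm", "payload": {"commands": [[[0,0,0],[0,0,0],0.8],[[0,0,0],[0,0,0],0.8],[[0,0,0],[0,0,0],0.8],[[0,0,0],[0,0,0],0.8],[[0,0,1],[0,0,0],0.8],[[0,0,2],[0,0,0],0.8],[[0,0,2],[0,0,0],0.8],[[0,0,1],[0,0,0],0.8],[[0,0,0],[0,0,0],0.0],[[0,0,0],[0,0,0],0.0]]}}

```text
t: 7.25
eef_pos: [569.8, 241.0, 159.3]
tcp_rot: [3.142, 0.0, 0.311]
ft_force: [0.4, -0.4, -0.4]
opening: 0.684
grip_force: 0.0
```

{"api": "move_arm", "payload": {"commands": [[[0,0,0],[0,0,0],0.0],[[0,0,0],[0,0,0],0.0],[[0,0,0],[0,0,0],0.0],[[0,0,0],[0,0,0],0.0],[[0,0,0],[0,0,0],0.0],[[0,0,0],[0,0,0],0.0],[[0,0,0],[0,0,0],0.0],[[0,0,0],[0,0,0],0.0],[[0,0,0],[0,0,0],0.0]]}}

```text
t: 8.15
eef_pos: [570.1, 241.1, 159.7]
tcp_rot: [3.141, -0.0, 0.311]
ft_force: [-0.0, -0.7, 0.4]
opening: 0.006
grip_force: 0.0
```

```bash
python3 - <<'E'
from h import *
print(state()["opening"],state()["eef_pos"])
im=read_camera("side");im2=read_camera("wrist")
cv2.imwrite("pics/s4.png",np.hstack([cv2.resize(im[60:210,250:440],(400,316)),cv2.resize(im2,(400,316))]))
E
```

```text
0.006119472972713281 [570.07430641 241.09397701 159.69647069]
```

View pics/s4.png

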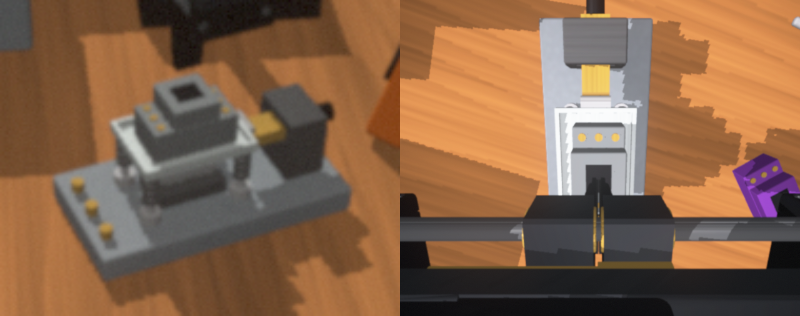

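The module stands upright alone in the raised tray, with the shut fingers centred above it. I'll press at 30 mm/s.

{"api": "move_arm", "payload": {"commands": [[[0,0,-1.2],[0,0,0],0],[[0,0,-0.8],[0,0,0],0],[[0,0,-0.4],[0,0,0],0],[[0,0,-0.3],[0,0,0],0],[[0,0,-0.3],[0,0,0],0],[[0,0,-0.3],[0,0,0],0],[[0,0,-0.3],[0,0,0],0],[[0,0,-0.3],[0,0,0],0],[[0,0,-0.3],[0,0,0],0],[[0,0,-0.3],[0,0,0],0]]}}

```text
t: 9.25
eef_pos: [570.1, 241.1, 115.3]
tcp_rot: [3.141, -0.001, 0.311]
ft_force: [-3.7, -0.7, 8.8]
opening: 0.004
grip_force: 4.2
```

{"api": "move_arm", "payload": {"commands": [[[0,0,-0.3],[0,0,0],0],[[0,0,-0.3],[0,0,0],0],[[0,0,-0.3],[0,0,0],0],[[0,0,-0.2],[0,0,0],0]]}}

```text
t: 9.65
eef_pos: [570.1, 241.1, 104.1]
tcp_rot: [3.141, -0.001, 0.311]
ft_force: [-2.0, -0.5, 7.1]
opening: 0.005
grip_force: 3.6
```

{"api": "move_arm", "payload": {"commands": [[[0,0,-0.1],[0,0,0],0],[[0,0,0],[0,0,0],0],[[0,0,0],[0,0,0],0],[[0,0,0],[0,0,0],0],[[0,0,0],[0,0,0],0],[[0,0,0],[0,0,0],0],[[0,0,0],[0,0,0],0],[[0,0,0],[0,0,0],0],[[0,0,0],[0,0,0],0]]}}

```text
t: 10.55
eef_pos: [570.1, 241.1, 103.3]
tcp_rot: [3.141, -0.001, 0.311]
ft_force: [-2.4, -1.8, 6.5]
opening: 0.007
grip_force: 3.5
```

{"api": "move_arm", "payload": {"commands": [[[0,0,0.3],[0,0,0],0],[[0,0,0.3],[0,0,0],0],[[0,0,0.4],[0,0,0],0],[[0,0,1],[0,0,0],0],[[0,0,2],[0,0,0],0],[[0,0,3],[0,0,0],0],[[0,0,3],[0,0,0],0],[[0,0,0],[0,0,0],0],[[0,0,0],[0,0,0],0],[[0,0,0],[0,0,0],0]]}}

```text
t: 11.55
eef_pos: [569.6, 241.0, 201.8]
tcp_rot: [3.142, 0.001, 0.311]
ft_force: [0.4, -0.1, -0.4]
opening: 0.008
grip_force: 0.0
```

```bash
python3 - <<'E'
from h import *
print(state()["t"],state()["eef_pos"],state()["ft_force"])
im=read_camera("side");im2=read_camera("wrist")
cv2.imwrite("pics/s5.png",np.hstack([cv2.resize(im[60:210,250:440],(400,316)),cv2.resize(im2,(400,316))]))
E
```

```text
11.55 [569.63333386 240.95677144 201.80622618] [ 0.41713493 -0.07318594 -0.42667551]
```

View pics/s5.png

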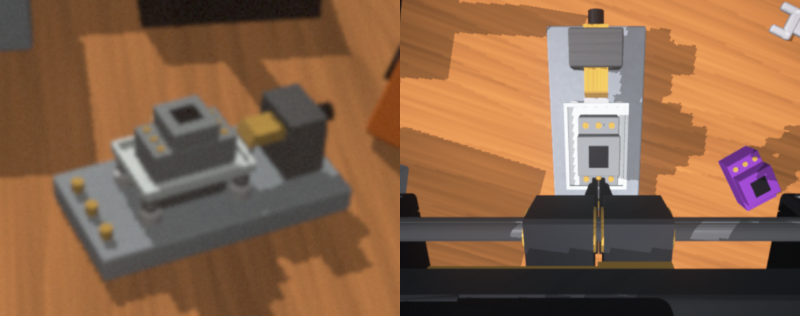

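The tray is held down, with its legs nearly hidden. The bolt is out over the tongue at (262,130) in the left crop. The module is upright and centred at (598,156) in the right crop, and the robot is clear, so I'll hand in.

```bash
python3 -c "
from h import *
print(env.job_done())"
```

```text
the job is handed in; nothing more can be done
None
```

I set the module upright in the middle of the tray, pressed it down until the catch held, released it and handed the job in; the last pictures show it held down, but no verdict came back.

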